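Dry-fit two cabochons in a bar brooch and hold it up to the inspection camera

TASK

With the setter's stick lying in its rest, lay the two loose blue stones flat, dome up, in the two empty cups of the silver brooch on it, each in the cup of its size. Then lift the stick out of the rest by its bare wooden handle, without losing the stones, and hold it up to the inspection camera for a colleague: the brooch's middle stone level with the lens and 15 cm straight in front of it, the row of stones level and square across the line of sight, the face tipped from straight up by about 30 degrees towards the lens. Finish while still holding it there; do not bump the camera, and leave the wax, pot, loupe and gauge where they are.

Things in the scene. Friction and masses are not known exactly. Their poses are not given: they have to be found in the camera images.
- setting_stick: Pale wooden stick, 16 mm thick, 110 g, silver bar brooch fixed on its broad end. Origin on its underside, mid-width; x along it from the handle end (-95) to the brooch end (+98), z out of the brooch's face. Handle 24 mm wide up to x = +10, then 34 mm wide. Round cups at x = +26 (large, empty), +56 (blue stone already set), +82 (small, empty); rims 23, set stone's top 29 above the underside.
- grip (a point): Where to take the stick, on the bare handle: 30 mm from its origin towards the handle end, 10 mm above the underside. Same axes as the stick. The handle is 24 mm wide here, and free on both sides and 12 mm above the rest's base board.
- brooch (a point): Centre of the set middle stone of the brooch, 86 mm from point grip along the stick's +x and 12 mm above it. Same axes as the stick.
- large_cup (a point): Centre of the floor of the large empty cup, 19 mm above the stick's underside. Clear width of the cup 26.8 mm, flared to 29.6 mm at the mouth, 4 mm deep, outside 32 mm wide at the rim. Same axes as the stick.
- small_cup (a point): Centre of the floor of the small empty cup, 19 mm above the stick's underside. Clear width of the cup 18.8 mm, flared to 21.6 mm at the mouth, 4 mm deep, outside 24 mm wide at the rim. Same axes as the stick.
- stick_rest: Fixed wooden rest: base board 190 x 56 x 10 mm with two 12 mm thick notched cheeks at x = -82 and x = +84 of its own frame, up to 30 mm high. Origin under its centre. The stick lies in the notches with its underside 22 mm above the bench, its axes along the rest's, about 1.75 mm of play on each side; it lifts straight up.
- large_stone: Large loose dark-blue cabochon standing flat side down on the white board: round, 24 mm diameter, straight sides up to 10 mm, low dome, 14 mm high, 14 g. Origin: centre of the flat underside; z up through the dome.
- small_stone: Small loose dark-blue cabochon standing flat side down on the white board: round, 16 mm diameter, straight sides up to 10 mm, low dome, 13 mm high, 10 g. Origin: centre of the flat underside; z up through the dome.
- stone_board: Fixed flat white board 120 x 120 x 12 mm on which the two loose stones stand. Origin under its centre.
- inspection_camera: Fixed small black camera on a post with a round base 84 mm wide; the highest point is the post, 215 mm. Origin: centre of the underside of its base. It looks level along its own -x, with the middle of the lens 180 mm above the bench and 37 mm in front of the origin; the ring light round the lens is 50 mm wide.
- view_point (a point): Point in the air 150 mm straight in front of the lens and level with it, 180 mm above the bench, where point brooch has to be held. Its y runs level, square across the line of sight: the row of stones lies along it, handle at either end. Its z is the way the brooch's face (the stick's z) has to point: 30 degrees from straight up, leaning towards the lens.
- beeswax: Lump of pale yellow beeswax 31 x 36 x 39 mm, bystander. Origin under its centre.
- flux_pot: White pot with black lid 49 mm wide, 52 mm high, bystander. Origin under its centre.
- loupe: Small black eye loupe 51 x 19 x 16 mm lying down, bystander. Origin under its centre.
- slide_gauge: Brass slide gauge 44 x 122 x 11 mm lying flat, bystander. Origin under its centre.
There are look-alikes about, which are no part of the job. There is more than one size of the inspection_camera; the job needs the larger.

How it is judged:
By the outcome, as a careful person would: the job done as asked, in the order asked, and still so for the second after the job is handed in, while the arm keeps its last pose, push and grip.
It also fails if it takes over 58 s, if anything falls off the work surface, if the arm or the gripper's body presses on something with over 40 N, if the wrist force passes 120 N, or if a joint passes its speed limit or range.

ROBOT

A 6-joint arm with a two-finger parallel gripper is mounted at the origin on the work surface; the furniture and walls round the work are solid. World frame = base frame: x ahead of the robot, y to its left, z up, the work surface at z = 0. Lengths are in m, angles in rad, forces in N, time in s.
With the tool pointing down it reaches from about 0.3 to 0.875 m from the base axis. Payload 6.4 kg.
Tool frame: the origin (TCP) lies midway between the tips of the shut fingers; the grasp point (between the pads) lies 19 mm behind it; x points along the fingers, y is the direction in which the jaws open and shut, and the axes are right-handed (so a half turn about x gives the same grasp; the last joint's range is limited). The gripper opens to 85 mm and grips with 20 to 120 N. Pads are 22 mm wide; open, the fingers measure 114 mm over their backs; the gripper's body (76 mm by 85 mm) begins 54 mm behind the grasp point. The pads swing forward as they close: fully open they stand 13 mm farther back than shut.
Start: joints at [-1.397, 0.181, 1.607, -0, 1.354, -0.206], TCP at [0.213, -0.534, 0.231] pointing down, gripper open.
Joint ranges: [-2.99, 2.99], [-0.89, 2.07], [0.3, 2.58], [-1.14, 4.28], [0, 2.63], [-3.12, 3.12]. Speed limits (rad/s): [2.57, 2.57, 3.01, 3.14, 3.14, 3.14].

INTERFACE

Orientations are given as a unit quaternion [w, x, y, z].
In Python, from bench import ctrl gives the robot as it stands.
- The arm moves only by the tool step_arm, never from a script. Its argument "motion" is a list of rows, each a list of 7 numbers: the shift along the tool's x, y, z in mm, then the turn, a rotation vector about the tool's x, y, z in degrees, then the closure in counts, from 0 (fully open) to 255 (shut). In form: [[tx, ty, tz, rx, ry, rz, hand], ...]. A call has 1 to 10 rows; each row is the pose to reach, as a shift and turn from the pose commanded when the call began, along the tool's axes at that moment; what a row does not reach only later rows make up. A row lasts 1/8 s, in which the tool goes at most 62.5 mm and 10.7 degrees, less where a joint would pass 70% of its speed; a pose out of reach is approached as far as the arm can. A call with a gripper value outside its range is refused whole. The fingers move at their own pace and stop on an object; the grip force is fixed at half the most. Time passes only in rows, so rows that repeat a pose let the fingers close. It gives the time, the measured TCP pose, the force and the opening at its end, in the units of the state.
- ctrl.get_obs(): the state, without advancing time (a new reading comes with each control period).
- ctrl.camera(name): name is "side" or "top"; returns (picture, depth): 480x640x3 uint8, red, green, blue; 480x640 float32, m along the optical axis (not along the pixel's ray), 0 where there is no reading.
- ctrl.camera_info(name): a dict with "fx", "fy", "cx", "cy" (pixels), "T" (4x4, takes a point from camera to world coordinates). Camera axes: x right, y down, z forward; pixel columns grow to the right and rows downward; lengths in m; the calibration is good to about 2 mm. A picture is of the moment at which its call begins. camera_info takes no time and is no camera call.
- ctrl.hand_in(): hands the job in, once; it reports no verdict.
The state is a dict: "time_s": time; "q": joint angles; "dq": joint speeds; "joint_efforts": joint torques, N m; "eef_pos": TCP position; "eef_rot": TCP orientation; "wrist_force": force on the tool from outside, world axes, zero at the start; "torque": the same for the moment, N m; "opening": opening from 0.0 (shut) to 1.0 (fully open).
Only numpy, scipy, OpenCV 4.12 (cv2) and the standard library are available. Lean on these libraries where they do the work, as an engineer would, in place of code of your own. Each camera call takes 0.05 s, during which the arm holds its last target. There are 200 camera calls.

## Working session

There is one attempt and no reset: what is moved stays moved. The work goes in short steps, Python scripts to look and compute and a tool call to move; the robot and the scene stay as the last step left them, time stands still between calls to the robot, and variables do not carry over. Pictures are saved under pics/ and viewed, about 8 in all and at most 12, crops included, and the job is handed in when it is done.

Besides the shell and the picture viewer there is one more tool, called after "Request:" by a JSON object that holds its "op" and its "data", one argument or row to a line. step_arm: Moves the arm, as the interface text tells. Its arguments: {"type":"object","properties":{"motion":{"type":"array","items":{"type":"array","items":{"type":"number"}}}},"required":["motion"]}

```bash
mkdir -p pics; cat > h.py <<'E'
import numpy as np, cv2, json
from bench import ctrl
from scipy.spatial.transform import Rotation as R
def snap(n,f):
    rgb,d=ctrl.camera(n); I=ctrl.camera_info(n)
    np.savez('pics/'+f+'.npz',rgb=rgb,d=d,T=np.array(I['T']),k=np.array([I['fx'],I['fy'],I['cx'],I['cy']]))
    cv2.imwrite('pics/'+f+'.png',rgb[:,:,::-1]); return load(f)
def load(f):
    z=np.load('pics/'+f+'.npz'); rgb,d,T,k=z['rgb'],z['d'],z['T'],z['k']
    v,u=np.mgrid[0:480,0:640]
    P=np.stack([(u-k[2])/k[0]*d,(v-k[3])/k[1]*d,d],-1)@T[:3,:3].T+T[:3,3]
    P[d==0]=np.nan
    return rgb,d,T,k,P
def proj(p,T,k):
    c=T[:3,:3].T@(np.array(p)-T[:3,3]); return k[0]*c[0]/c[2]+k[2],k[1]*c[1]/c[2]+k[3]
E
python3 - <<'E'
from h import *
for n in('top','side'):
    rgb,d,T,k,P=snap(n,n+'0'); print(n,T.round(3).tolist(),k)
o=ctrl.get_obs();print(o)
E
ls
```

```text
top [[-0.003, -0.996, 0.084, 0.309], [-1.0, 0.004, 0.011, 0.06], [-0.011, -0.084, -0.996, 1.256], [0.0, 0.0, 0.0, 1.0]] [523.41055336 523.41055336 321.09682497 252.57854088]
side [[-0.987, -0.062, 0.151, 0.25], [-0.162, 0.456, -0.875, 1.018], [-0.015, -0.888, -0.46, 0.644], [0.0, 0.0, 0.0, 1.0]] [476.105835  476.105835  324.0476616 238.6359274]
{'time_s': 0.1, 'q': array([-1.39728248e+00,  1.81493788e-01,  1.60789967e+00,  2.00722384e-05,
        1.35382239e+00, -2.06283639e-01]), 'dq': array([-0.00060743, -0.0033826 , -0.00113638, -0.00188825, -0.00092236,
       -0.00016312]), 'joint_efforts': array([ 5.39080083e-04, -4.45878410e+01, -3.52238846e+01, -2.07524108e-04,
        4.15426548e-03, -1.38879517e-05]), 'eef_pos': array([ 0.21311387, -0.53350988,  0.23046308]), 'eef_rot': array([ 0.13289785,  0.69441176,  0.13404524, -0.6943791 ]), 'wrist_force': array([-0.38272741, -0.17313355,  0.31725706]), 'torque': array([ 0.03337105, -0.01913764, -0.02225962]), 'opening': 1.0004487745621062}
h.py
pics
```

View pics/top0.png

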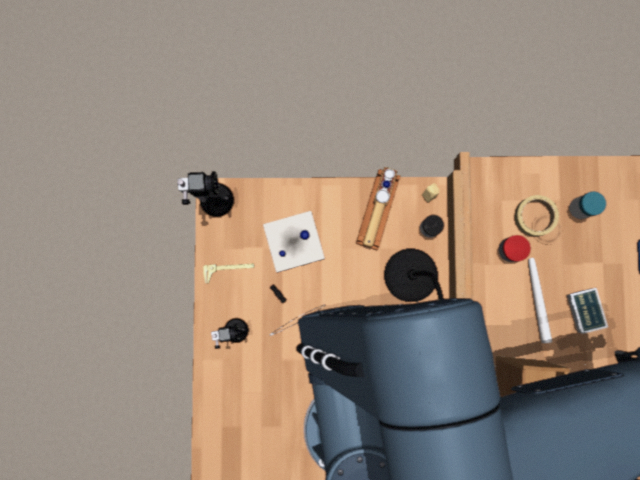

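View pics/side0.png

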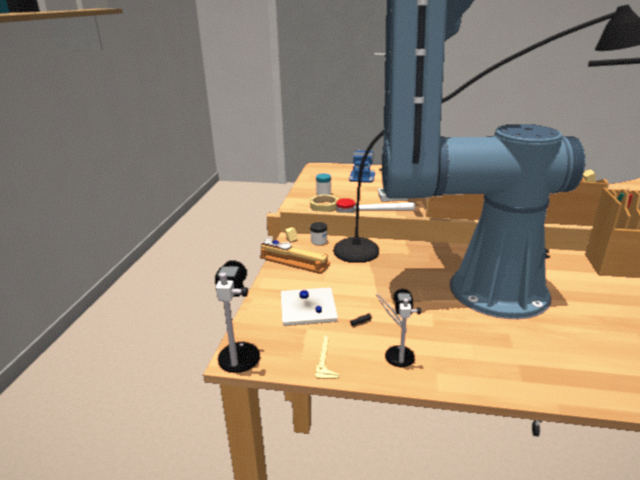

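Top picture: board with stones at (304,236) large and (282,253) small; stick in its rest from (371,245) handle end to (390,173) brooch end. There are two cameras: a large one at (217,200) and a small one at (236,330). The bigger base and taller post mark (217,200) as the one meant. A lamp stands at (411,275). Next I enlarge and measure.

```bash
python3 - <<'E'
from h import *
rgb,d,T,k,P=load('top0')
crop=rgb[150:350,175:455,::-1]
cv2.imwrite('pics/c1.png',cv2.resize(crop,None,fx=2.85,fy=2.85,interpolation=cv2.INTER_CUBIC))
for v,u in [(200,217),(210,222),(180,200),(186,184),(330,236),(236,304),(253,282),(250,290),(225,275),(245,371),(230,374),(173,390),(184,387),(197,383),(275,411),(280,435),(225,432),(193,431)]:
    print((u,v),P[v,u].round(3))
hsv=cv2.cvtColor(rgb,cv2.COLOR_RGB2HSV)
m=((hsv[...,0]>110)&(hsv[...,0]<130)&(hsv[...,1]>150)).astype(np.uint8); m[300:]=0
n,l,s,c=cv2.connectedComponentsWithStats(m)
for i in range(1,n):
    if s[i,4]>8: print(s[i],c[i].round(1),np.nanmedian(P[l==i],0).round(4), np.nanmax(P[l==i][:,2]).round(4))
# base circles: black points low
blk=(rgb.max(2)<45)
for a,b in(((150,260),(170,245)),((310,350),(205,255))):
    q=P[a[0]:a[1],b[0]:b[1]][blk[a[0]:a[1],b[0]:b[1]]]; q=q[(q[:,2]<0.03)]
    (cx,cy),r=cv2.minEnclosingCircle(q[:,:2].astype(np.float32)*1000); print('base',cx,cy,r,len(q),np.nanmedian(q[:,2]))
    q=P[a[0]:a[1],b[0]:b[1]].reshape(-1,3); print('maxz',np.nanmax(q[:,2]))
E
```

```text
(217, 200) [0.542 0.325 0.013]
(222, 210) [0.519 0.313 0.009]
(200, 180) [0.548 0.319 0.204]
(184, 186) [0.537 0.354 0.198]
(236, 330) [0.24  0.254 0.139]
(304, 236) [0.452 0.114 0.026]
(282, 253) [0.412 0.166 0.025]
(290, 250) [0.421 0.149 0.011]
(275, 225) [0.481 0.185 0.009]
(371, 245) [ 0.429 -0.043  0.037]
(374, 230) [ 0.465 -0.05   0.036]
(390, 173) [ 0.599 -0.089  0.042]
(387, 184) [ 0.57  -0.08   0.053]
(383, 197) [ 0.542 -0.072  0.043]
(411, 275) [ 0.358 -0.133  0.047]
(435, 280) [ 0.339 -0.137  0.297]
(432, 225) [ 0.474 -0.183  0.05 ]
(431, 193) [ 0.551 -0.185  0.041]
[384 181   5   6  24] [386.  183.7] [ 0.5711 -0.0782  0.0505] 0.0569
[301 231   7   8  46] [304.1 234.5] [0.4552 0.1144 0.0255] 0.0309
[280 252   4   4  12] [281.9 253.3] [0.4123 0.1666 0.0241] 0.0292
base 542.8753051757812 327.203125 40.11455154418945 657 0.013753830140885714
maxz 0.2189561521421921
base 231.21839904785156 277.0429382324219 27.417375564575195 205 0.009835338239891467
maxz 0.15507530361251654
```

View pics/c1.png

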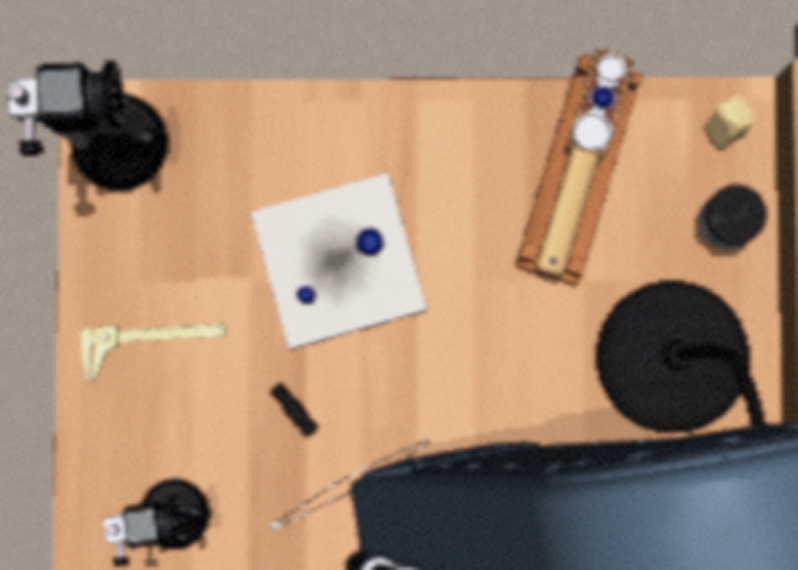

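Crop: large stone at (370,241), small stone at (306,295), large white cup at (592,132), set blue stone at (602,97), small cup at (612,67). The big camera's base is at (120,142): measured radius about 40 mm and height 0.219, against about 27 mm and 0.155 for the other. So the large camera is the one at (217,200) in the full picture. Next I fit poses from both cameras.

```bash
cat >> h.py <<'E'
def ray(u,v,z,T,k):
    dd=T[:3,:3]@np.array([(u-k[2])/k[0],(v-k[3])/k[1],1]); return T[:3,3]+dd*(z-T[2,3])/dd[2]
def blobs(m,P,T,k,z,mn=8,w=None):
    n,l,s,c=cv2.connectedComponentsWithStats(m.astype(np.uint8)); out=[]
    for i in range(1,n):
        if s[i,4]>=mn: out.append((s[i].tolist(),c[i].round(2).tolist(),(ray(*c[i],z,T,k)*1000).round(1).tolist(),(np.nanmedian(P[l==i],0)*1000).round(1).tolist()))
    return out
E
python3 - <<'E'
from h import *
for f in('top0','side0'):
    rgb,d,T,k,P=load(f); hsv=cv2.cvtColor(rgb,cv2.COLOR_RGB2HSV); r=rgb.astype(int)
    print(f)
    reg=(P[...,0]>.38)&(P[...,0]<.66)&(P[...,1]>-.15)&(P[...,1]<.25)&(P[...,2]<.08)
    blue=reg&(r[...,2]>r[...,0]+30)&(r[...,2]>50)
    for b in blobs(blue,P,T,k,.024): print('blue z24',b)
    wh=reg&(P[...,1]<0.0)&(r.min(2)>120)&(hsv[...,1]<60)&(P[...,2]>.025)
    for b in blobs(wh,P,T,k,.044): print('white z44',b)
    wood=reg&(P[...,1]<0.0)&(P[...,2]>.031)&(P[...,2]<.045)&(hsv[...,1]>60)
    q=P[wood]; 
    if len(q)>20:
        c=np.median(q,0); u,s,vt=np.linalg.svd(q[:,:2]-q[:,:2].mean(0)); print('wood',len(q),q.mean(0).round(4),np.degrees(np.arctan2(vt[0,1],vt[0,0])).round(2), (s/np.sqrt(len(q))).round(4))
    bd=(P[...,0]>.36)&(P[...,0]<.54)&(P[...,1]>.06)&(P[...,1]<.24)&(r.min(2)>130)&(hsv[...,1]<50)
    n,l,s,c=cv2.connectedComponentsWithStats(bd.astype(np.uint8)); i=1+s[1:,4].argmax()
    q=np.array([ray(u,v,.012,T,k) for v,u in np.argwhere(l==i)])[:,:2]; print('board',cv2.minAreaRect((q*1000).astype(np.float32)))
    # camera upper part
    m=(P[...,0]>.44)&(P[...,0]<.64)&(P[...,1]>.24)&(P[...,1]<.42)&(P[...,2]>.15)
    q=P[m]; print('cam',len(q),np.percentile(q,[1,50,99],axis=0).round(3).tolist())
    im=cv2.resize(rgb[...,::-1][160:225,170:245] if f=='top0' else rgb[...,::-1][250:380,200:275],None,fx=5,fy=5,interpolation=cv2.INTER_CUBIC); cv2.imwrite('pics/cam_'+f+'.png',im)
    if f=='side0':
        m=(r.max(2)<60)&(P[...,2]>.06)&(P[...,1]<.1)&(P[...,0]>-.3)&(P[...,0]<.6)
        for v in range(0,250,20):
            for a in np.flatnonzero(m[v])[:: 12][:4]: print('lamp',(a,v),P[v,a].round(3))
a=cv2.imread('pics/cam_top0.png');b=cv2.imread('pics/cam_side0.png');h=max(a.shape[0],b.shape[0])
cv2.imwrite('pics/c2.png',cv2.resize(np.hstack([np.pad(x,((0,h-x.shape[0]),(0,0),(0,0))) for x in(a,b)]),None,fx=.9,fy=.9))
E
```

```text
top0
blue z24 ([383, 181, 7, 6, 38], [386.0, 183.5], [577.8, -81.3, 24.0], [572.3, -78.2, 49.6])
blue z24 ([300, 231, 9, 8, 57], [304.18, 234.39], [456.6, 114.1, 24.0], [457.0, 114.4, 25.4])
blue z24 ([280, 251, 5, 5, 21], [282.0, 253.0], [412.5, 166.5, 24.0], [412.5, 166.7, 23.6])
white z44 ([384, 168, 11, 13, 105], [388.94, 173.96], [596.2, -86.2, 44.0], [597.3, -86.4, 41.8])
white z44 ([376, 187, 14, 16, 162], [382.49, 195.3], [545.5, -70.4, 44.0], [546.1, -71.6, 41.6])
wood 657 [ 0.5069 -0.059   0.0374] 162.14 [0.0546 0.0101]
board ((442.04046630859375, 140.55294799804688), (120.392578125, 120.0643081665039), 15.748879432678223)
cam 908 [[0.504, 0.289, 0.163], [0.539, 0.324, 0.199], [0.566, 0.364, 0.216]]
side0
blue z24 ([273, 240, 5, 4, 16], [275.0, 241.88], [586.6, -123.7, 24.0], [571.7, -74.5, 50.9])
blue z24 ([300, 291, 8, 7, 49], [303.67, 293.78], [455.2, 118.7, 24.0], [454.8, 119.8, 25.3])
blue z24 ([316, 306, 5, 6, 26], [318.15, 308.54], [412.0, 171.0, 24.0], [412.2, 171.1, 24.9])
white z44 ([264, 239, 27, 10, 120], [277.53, 243.72], [566.2, -77.4, 44.0], [562.3, -78.0, 43
[... 599 characters left out ...]
(608), 40) [-0.152 -0.117  0.548]
lamp (np.int64(620), 40) [-0.169 -0.101  0.549]
lamp (np.int64(387), 60) [0.291 0.005 0.522]
lamp (np.int64(506), 60) [ 0.04  -0.132  0.506]
lamp (np.int64(618), 60) [-0.228 -0.241  0.495]
lamp (np.int64(630), 60) [-0.252 -0.238  0.495]
lamp (np.int64(386), 80) [0.292 0.003 0.483]
lamp (np.int64(473), 80) [ 0.104 -0.133  0.464]
lamp (np.int64(386), 100) [0.289 0.017 0.446]
lamp (np.int64(384), 120) [ 0.293 -0.001  0.401]
lamp (np.int64(373), 140) [ 0.323 -0.138  0.319]
lamp (np.int64(362), 160) [ 0.349 -0.139  0.266]
lamp (np.int64(358), 180) [ 0.358 -0.141  0.212]
lamp (np.int64(485), 200) [0.066 0.013 0.236]
lamp (np.int64(356), 220) [ 0.361 -0.136  0.1  ]
```

View pics/c2.png

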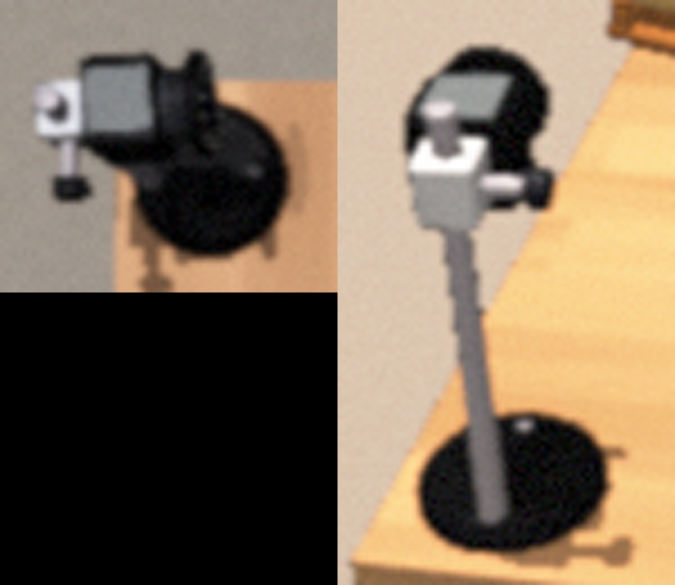

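The crops show the large camera with its ring light towards image right, so it looks about along -y, tilted a few degrees towards +x. I'll start moving now: first lift and swing round outside the lamp stem, which rises at about (0.36,-0.137). At the same time I refine the measurements from the saved pictures.

```bash
python3 - <<'E'
from h import *
rgb,d,T,k,P=load('top0'); r=rgb.astype(int)
print('fence',P[200,458].round(3),P[300,458].round(3),'redpot',P[248,515].round(3),P[300,540].round(3),P[205,592].round(3))
m=(P[...,2]>.19)&(P[...,0]>.44)&(P[...,0]<.64)&(P[...,1]>.26)&(P[...,1]<.42)
g=m&(r.min(2)>70)&(r.max(2)<170); n,l,s,c=cv2.connectedComponentsWithStats(g.astype(np.uint8))
for i in range(1,n):
  if s[i,4]>30:
    q=np.argwhere(l==i)[:,::-1].astype(np.float32); print('body',s[i],cv2.minAreaRect(q),np.nanmedian(P[l==i],0).round(4))
for f in('top0','side0'):
    rgb,d,T,k,P=load(f); r=rgb.astype(int)
    dk=(r.max(2)<60)&(P[...,2]>.14)&(P[...,0]>.44)&(P[...,0]<.64)&(P[...,1]>.26)&(P[...,1]<.335)
    q=P[dk]*1000; print(f,'dark',len(q)); 
    for lo in range(280,335,6):
        w=q[(q[:,1]>=lo)&(q[:,1]<lo+6)]
        if len(w)>3: print(lo,len(w),'x',np.percentile(w[:,0],[3,97]).round(1),'z',np.percentile(w[:,2],[3,97]).round(1))
# base circle fit r=42 top
rgb,d,T,k,P=load('top0'); r=rgb.astype(int)
b=((r.max(2)<55)).astype(np.uint8)
rr=np.array([ray(u,v,.008,T,k)[:2]*1000 for v,u in np.argwhere(b>0) if 170<u<245 and 150<v<230])
from scipy.optimize import minimize
E
python3 -c "
from scipy.spatial.transform import Rotation as R
q=[0.13289785,0.69441176,0.13404524,-0.6943791]
print(R.from_quat(q[1:]+q[:1]).as_matrix().round(4))"
```

```text
fence [ 0.529 -0.24   0.069] [ 0.306 -0.059  0.776] redpot [ 0.42  -0.374  0.046] [ 0.3   -0.438  0.019] [ 0.515 -0.543  0.072]
body [187 174  17  17 232] ((194.60690307617188, 181.7827606201172), (15.114277839660645, 16.526050567626953), 85.2363510131836) [0.5442 0.3294 0.2036]
top0 dark 368
286 89 x [524.6 562.9] z [160.  205.4]
292 56 x [524.6 566.1] z [185.2 205.6]
298 38 x [531.1 559.2] z [180.6 201.1]
304 59 x [526.8 557.4] z [168.2 201.4]
310 56 x [524.1 561.5] z [167.9 203.6]
316 23 x [523.1 563.3] z [168.3 204.6]
322 23 x [523.2 563. ] z [168.4 204.5]
328 19 x [522.5 562.9] z [169.2 204.9]
334 5 x [522.9 559.3] z [175.6 200.6]
side0 dark 179
292 75 x [524.4 557.7] z [176.7 205.9]
298 28 x [526.4 558.7] z [183.1 206.2]
310 12 x [522.8 527.6] z [181.  203.5]
316 16 x [522.4 527.7] z [182.4 204.5]
322 20 x [521.8 527.6] z [172.6 204.6]
328 24 x [521.  526.5] z [174.5 204.7]
334 4 x [521.7 526.9] z [184.7 205.6]
[[-3.000e-04  3.707e-01 -9.287e-01]
 [ 1.600e-03 -9.287e-01 -3.707e-01]
 [-1.000e+00 -1.600e-03 -4.000e-04]]
```

Request:
{"op": "step_arm", "data": {
  "motion": [
    [-30, 0, 0, 0, 0, 0, 0],
    [-60, 0, 0, 0, 0, 0, 0],
    [-90, 0, 0, 0, 0, 0, 0],
    [-100, 0, 0, 0, 0, 0, 0]
  ]
}}

```text
time_s: 0.6
eef_pos: [0.2133, -0.5347, 0.333]
eef_rot: [-0.134, -0.694, -0.133, 0.694]
wrist_force: [0.6, -0.6, 0.4]
opening: 1.001
```

```bash
cat >> h.py <<'E'
def down(az,tilt=0):  # tool x down, y at azimuth az (deg)
    a=np.radians(az); x=np.array([0,0,-1.]); y=np.array([np.cos(a),np.sin(a),0]); return np.stack([x,y,np.cross(x,y)],1)
def cur():
    o=ctrl.get_obs(); q=o['eef_rot']; return o['eef_pos'],R.from_quat([q[1],q[2],q[3],q[0]]).as_matrix(),o
def go(*ts):
    p,M,o=cur(); print('cur',(p*1000).round(1),'az',np.degrees(np.arctan2(M[1,1],M[0,1])).round(1),'open',round(o['opening'],3),'t',round(o['time_s'],2))
    for pos,Rt in ts:
        print('->',pos,(M.T@(np.array(pos)-p*1000)).round(1),np.degrees(R.from_matrix(M.T@Rt).as_rotvec()).round(1))
E
python3 - <<'E'
from h import *
go(((530,-250,330),down(-68)),((530,-80,330),down(-40)),((456.6,114.1,200),down(-17.5)))
E
```

```text
cur [ 213.3 -534.7  333. ] az -68.2 open 1.001 t 0.6
-> (530, -250, 330) [   2.4 -147.  -399.6] [-0.2  0.  -0.2]
-> (530, -80, 330) [   1.9 -304.8 -462.7] [-28.2   0.1  -0.1]
-> (456.6, 114.1, 200) [ 131.4 -512.7 -466.5] [-50.7   0.1  -0.1]
```

Request:
{"op": "step_arm", "data": {
  "motion": [
    [0, -20, -55, 0, 0, 0, 0],
    [0, -41, -111, 0, 0, 0, 0],
    [0, -62, -168, 0, 0, 0, 0],
    [0, -83, -225, 0, 0, 0, 60],
    [0, -105, -285, 0, 0, 0, 120],
    [0, -126, -342, 0, 0, 0, 120],
    [0, -147, -400, -5, 0, 0, 120],
    [0, -190, -420, -12, 0, 0, 120],
    [0, -245, -440, -20, 0, 0, 120],
    [0, -300, -460, -28, 0, 0, 120]
  ]
}}

```text
time_s: 1.85
eef_pos: [0.5286, -0.0829, 0.3296]
eef_rot: [-0.298, -0.64, -0.3, 0.641]
wrist_force: [1.0, 0.8, -0.4]
opening: 0.53
```

Request:
{"op": "step_arm", "data": {
  "motion": [
    [0, -55, 10, -4, 0, 0, 120],
    [20, -100, 45, -9, 0, 0, 120],
    [50, -140, 75, -15, 0, 0, 120],
    [90, -165, 98, -20, 0, 0, 120]
  ]
}}

```text
time_s: 2.35
eef_pos: [0.3382, -0.0525, 0.2397]
eef_rot: [0.406, 0.579, 0.405, -0.579]
wrist_force: [-0.1, -0.5, 0.3]
opening: 0.529
```

```bash
python3 - <<'E'
from h import *
go(((456.6,114.1,120),down(-17.5)))
for i in range(3):
    rgb,d,T,k,P=snap('top','top1%d'%i); hsv=cv2.cvtColor(rgb,cv2.COLOR_RGB2HSV); r=rgb.astype(int)
    reg=(P[...,0]>.36)&(P[...,0]<.66)&(P[...,1]>-.15)&(P[...,1]<.25)&(P[...,2]<.08)
    for b in blobs(reg&(r[...,2]>r[...,0]+30)&(r[...,2]>50),P,T,k,.049): print('blue z49',b)
    for b in blobs(reg&(P[...,1]<0.0)&(r.min(2)>120)&(hsv[...,1]<60)&(P[...,2]>.025),P,T,k,.044): print('wh z44',b)
E
```

```text
cur [338.2 -52.5 239.7] az -20.0 open 0.529 t 2.35
-> (456.6, 114.1, 120) [ 119.7   54.1 -197.1] [-2.5  0.  -0. ]
blue z49 ([383, 181, 7, 6, 37], [386.08, 183.54], [572.3, -78.6, 49.0], [572.0, -78.4, 49.3])
blue z49 ([300, 231, 9, 8, 58], [304.22, 234.38], [453.6, 112.9, 49.0], [457.0, 114.3, 25.5])
blue z49 ([280, 251, 5, 5, 22], [281.91, 252.91], [410.6, 164.6, 49.0], [412.6, 166.5, 23.5])
wh z44 ([384, 168, 11, 13, 104], [389.08, 173.91], [596.3, -86.5, 44.0], [597.2, -86.8, 41.3])
wh z44 ([376, 188, 14, 15, 157], [382.46, 195.33], [545.4, -70.3, 44.0], [546.0, -71.2, 42.0])
blue z49 ([383, 180, 7, 7, 38], [386.08, 183.45], [572.5, -78.6, 49.0], [572.2, -78.4, 49.3])
blue z49 ([300, 231, 9, 8, 59], [304.19, 234.44], [453.5, 112.9, 49.0], [456.7, 114.3, 26.1])
blue z49 ([279, 251, 6, 5, 22], [281.86, 253.0], [410.4, 164.7, 49.0], [412.4, 166.4, 24.3])
wh z44 ([384, 168, 11, 13, 104], [389.08, 173.91], [596.3, -86.5, 44.0], [596.8, -86.8, 41.2])
wh z44 ([376, 188, 14, 15, 158], [382.49, 195.33], [545.4, -70.4, 44.0], [546.1, -71.3, 41.3])
blue z49 ([383, 181, 7, 6, 37], [386.08, 183.54], [572.3, -78.6, 49.0], [571.7, -78.5, 49.4])
blue z49 ([300, 231, 9, 8, 58], [304.16, 234.5], [453.3, 113.0, 49.0], [456.4, 114.3, 24.6])
blue z49 ([280, 251, 5, 5, 21], [282.0, 253.0], [410.4, 164.4, 49.0], [412.6, 166.5, 23.6])
wh z44 ([384, 168, 11, 13, 101], [389.08, 173.99], [596.1, -86.5, 44.0], [596.6, -86.7, 41.3])
wh z44 ([376, 188, 14, 15, 158], [382.49, 195.33], [545.4, -70.4, 44.0], [545.9, -71.5, 41.8])
```

Request:
{"op": "step_arm", "data": {
  "motion": [
    [0, 14, -50, 0, 0, 0, 120],
    [10, 28, -100, 2, 0, 0, 120],
    [50, 41, -150, 2, 0, 0, 120],
    [100, 54, -197, 2, 0, 0, 120],
    [140, 54, -197, 2, 0, 0, 120],
    [160, 54, -197, 2, 0, 0, 120],
    [160, 54, -197, 2, 0, 0, 120]
  ]
}}

```text
time_s: 3.38
eef_pos: [0.4587, 0.1135, 0.0799]
eef_rot: [-0.394, -0.586, -0.395, 0.588]
wrist_force: [-0.5, 0.1, 0.7]
opening: 0.533
```

```bash
python3 - <<'E'
from h import *
go(((456.6,114.1,18),down(-17.5)))
E
```

```text
cur [458.7 113.5  79.9] az -22.2 open 0.533 t 3.38
-> (456.6, 114.1, 18) [61.9 -2.   0.2] [-4.7  0.1  0.2]
```

Request:
{"op": "step_arm", "data": {
  "motion": [
    [30, -2, 0, -5, 0, 0, 120],
    [50, -2, 0, -5, 0, 0, 120],
    [62, -2, 0, -5, 0, 0, 120],
    [62, -2, 0, -5, 0, 0, 150],
    [62, -2, 0, -5, 0, 0, 170],
    [62, -2, 0, -5, 0, 0, 190],
    [62, -2, 0, -5, 0, 0, 210],
    [62, -2, 0, -5, 0, 0, 210]
  ]
}}

```text
time_s: 4.38
eef_pos: [0.458, 0.1138, 0.0207]
eef_rot: [0.42, 0.57, 0.419, -0.569]
wrist_force: [-2.3, -1.5, 7.5]
opening: 0.218
```

```bash
python3 - <<'E'
from h import *
rgb,d,T,k,P=snap('side','s2'); a=cv2.resize(rgb[230:340,240:380,::-1],None,fx=4,fy=4,interpolation=cv2.INTER_CUBIC)
cv2.imwrite('pics/s2c.png',a)
go(((458,114,18),down(-17.5))); o=ctrl.get_obs(); print(o['wrist_force'],o['torque'])
E
```

```text
cur [458.1 113.8  20.7] az -17.2 open 0.218 t 4.42
-> (458, 114, 18) [ 2.7 -0.1 -0.2] [ 0.3 -0.  -0.1]
[-1.77597331 -0.56592664  8.00224624] [-0.06864683  0.23880397  0.04403763]
```

View pics/s2c.png

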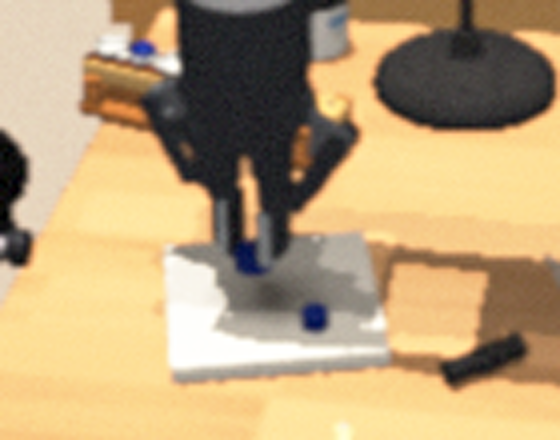

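Side crop: the fingers are pinching the stone on its dome at (250,258). The tips stand further back when part open than I took them to, which also explains the 8 N push. I'll open, go lower and grip on the straight side.

Request:
{"op": "step_arm", "data": {
  "motion": [
    [-4, 0, 0, 0, 0, 0, 160],
    [-4, 0, 0, 0, 0, 0, 130],
    [-4, 0, 0, 0, 0, 0, 130],
    [3, 0, 0, 0, 0, 0, 130],
    [3, 0, 0, 0, 0, 0, 130],
    [3, 0, 0, 0, 0, 0, 160],
    [3, 0, 0, 0, 0, 0, 180],
    [3, 0, 0, 0, 0, 0, 200],
    [3, 0, 0, 0, 0, 0, 220],
    [3, 0, 0, 0, 0, 0, 220]
  ]
}}

```text
time_s: 5.68
eef_pos: [0.457, 0.1138, 0.0166]
eef_rot: [0.419, 0.569, 0.419, -0.569]
wrist_force: [-2.4, 0.8, 5.1]
opening: 0.233
```

Request:
{"op": "step_arm", "data": {
  "motion": [
    [0, 0, 0, 0, 0, 0, 235],
    [-10, 0, 0, 0, 0, 0, 235],
    [-25, 0, 0, 0, 0, 0, 235],
    [-25, 0, 0, 0, 0, 0, 235]
  ]
}}

```text
time_s: 6.18
eef_pos: [0.4585, 0.1139, 0.0431]
eef_rot: [0.42, 0.57, 0.419, -0.568]
wrist_force: [0.3, 0.1, -0.4]
opening: 0.234
```

```bash
python3 - <<'E'
from h import *
rgb,d,T,k,P=snap('side','s3'); a=cv2.resize(rgb[260:330,265:355,::-1],None,fx=6,fy=6,interpolation=cv2.INTER_CUBIC)
cv2.imwrite('pics/s3c.png',a)
go(((458,114,18),down(-17.5))); o=ctrl.get_obs(); print(o['wrist_force'],o['torque'])
E
```

```text
cur [457.8 113.8  42.3] az -17.2 open 0.234 t 6.22
-> (458, 114, 18) [24.3  0.1 -0.2] [ 0.3 -0.  -0.1]
[ 0.87526486 -1.02143714  0.2962724 ] [ 0.01103833 -0.01547545  0.00220636]
```

View pics/s3c.png

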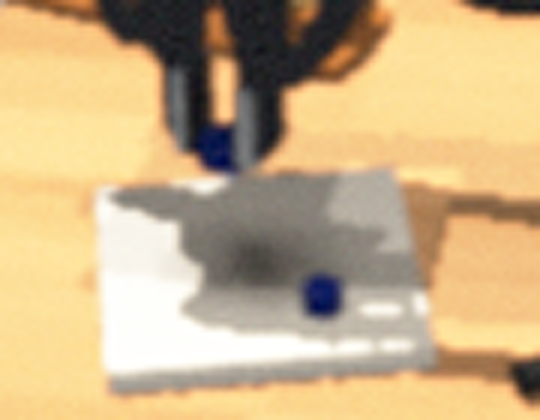

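Side crop: the stone is held between the pads at (218,150), straight and clear of the board, with opening 0.234 for 24 mm. I now set it down and re-grip it a quarter turn round, to centre it in both directions.

Request:
{"op": "step_arm", "data": {
  "motion": [
    [15, 0, 0, 0, 0, 0, 235],
    [25, 0, 0, 0, 0, 0, 235],
    [25, 0, 0, 0, 0, 0, 200],
    [25, 0, 0, 0, 0, 0, 150],
    [25, 0, 0, 0, 0, 0, 150],
    [25, 0, 0, 10, 0, 0, 150],
    [25, 0, 0, 20, 0, 0, 150],
    [25, 0, 0, 30, 0, 0, 150],
    [25, 0, 0, 40, 0, 0, 150],
    [25, 0, 0, 50, 0, 0, 150]
  ]
}}

```text
time_s: 7.48
eef_pos: [0.4567, 0.1138, 0.0162]
eef_rot: [-0.138, -0.694, -0.138, 0.694]
wrist_force: [0.1, -0.4, -0.4]
opening: 0.416
```

Request:
{"op": "step_arm", "data": {
  "motion": [
    [0, 0, 0, 10, 0, 0, 150],
    [0, 0, 0, 20, 0, 0, 150],
    [0, 0, 0, 30, 0, 0, 150],
    [0, 0, 0, 40, 0, 0, 150],
    [0, 0, 0, 40, 0, 0, 150],
    [0, 0, 0, 40, 0, 0, 180],
    [0, 0, 0, 40, 0, 0, 220],
    [0, 0, 0, 40, 0, 0, 235],
    [-30, 0, 0, 40, 0, 0, 235],
    [-60, 0, 0, 40, 0, 0, 235]
  ]
}}

```text
time_s: 8.72
eef_pos: [0.4564, 0.1138, 0.0765]
eef_rot: [0.106, -0.699, 0.106, 0.7]
wrist_force: [1.2, 0.1, 0.4]
opening: 0.232
```

```bash
python3 - <<'E'
from h import *
# bias check is at grip: TCP xy vs camera (456.6,114.1). rest/stick fit from top frames
rgb,d,T,k,P=load('top10'); r=rgb.astype(int); hsv=cv2.cvtColor(rgb,cv2.COLOR_RGB2HSV)
for p in [(452,-42),(500,-57)]:
    pass
reg=(P[...,0]>.40)&(P[...,0]<.66)&(P[...,1]>-.125)&(P[...,1]<-.0)&(P[...,2]>.006)
n,l,s,c=cv2.connectedComponentsWithStats(reg.astype(np.uint8)); i=1+s[1:,4].argmax()
q=(P[l==i]*1000); q=q[(q[:,2]>6)]
print('rest+stick rect',cv2.minAreaRect(q[:,:2].astype(np.float32)),len(q))
# handle wood pale: z 33..42, pale color
for n,lab in(('yellow',hsv[200:250,360:395]),):
    print(lab[45,10],lab[30,14],lab[30,9],lab[20,16],lab[20,11])
go(((545.4,-70.4,70),down(-107.5)))
E
```

```text
rest+stick rect ((505.1620178222656, -57.58448028564453), (57.711551666259766, 225.93670654296875), 72.83609771728516) 1708
[ 16 107 119] [ 17 110 213] [ 18 102 221] [ 18 106 218] [ 17 111 199]
cur [456.4 113.8  76.5] az -107.2 open 0.232 t 8.72
-> (545.4, -70.4, 70) [   6.3  149.6 -139.5] [ 0.3  0.1 -0. ]
```

```bash
python3 - <<'E'
from h import *
rgb=np.mean([load('top1%d'%i)[0].astype(float) for i in range(3)],0)
cv2.imwrite('pics/stk.png',cv2.resize(rgb[160:256,350:410,::-1].astype(np.uint8),None,fx=6,fy=6,interpolation=cv2.INTER_CUBIC))
E
```

```text
(no output)
```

View pics/stk.png

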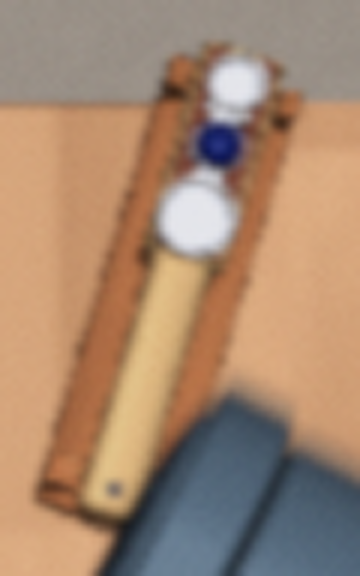

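```bash
cat > fit.py <<'E'
from h import *
from scipy.optimize import minimize
from scipy.ndimage import map_coordinates
def fit(rgb,T,k,show=True):
    h=rgb.min(2); W=np.clip((h-90)/110.,0,1)
    def pts(x,y,yaw,cx,Rr,side):
        a,r=np.meshgrid(np.radians(np.arange(0,360,5)),np.linspace(0.5,Rr+5,28)); a=a.ravel(); r=r.ravel()
        ok=(r<Rr)|(np.abs(np.angle(np.exp(1j*(a-(0 if side>0 else np.pi)))))>np.radians(50)); a,r=a[ok],r[ok]
        X=cx+r*np.cos(a);Y=r*np.sin(a);c,s=np.cos(yaw),np.sin(yaw)
        p=np.stack([x+c*X-s*Y,y+s*X+c*Y,np.full_like(X,45.)],1)/1000
        q=(p-T[:3,3])@T[:3,:3]; return k[1]*q[:,1]/q[:,2]+k[3],k[0]*q[:,0]/q[:,2]+k[2],np.clip((Rr-r)/2+.5,0,1),r
    def cost(v):
        e=0
        for cx,Rr,sd in((26,16,1),(82,12,-1)):
            a,b,m,r=pts(v[0],v[1],v[2]/57.3,cx,Rr,sd); e+=np.sum(r*(map_coordinates(W,[a,b],order=1)-m)**2)/np.sum(r)
        return e
    s=minimize(cost,[521,-62,-17],method='Nelder-Mead',options=dict(initial_simplex=[[521,-62,-17],[525,-62,-17],[521,-58,-17],[521,-62,-14]],xatol=.02,fatol=1e-6))
    x,y,w=s.x; c=np.array([np.cos(w/57.3),np.sin(w/57.3)])
    if show: print('pose',s.x.round(2),s.fun.round(4),'large',(np.array([x,y])+26*c).round(1),'mid',(np.array([x,y])+56*c).round(1),'small',(np.array([x,y])+82*c).round(1))
    return s.x
E
python3 - <<'E'
from fit import *
for i in range(3):
    rgb,d,T,k,P=load('top1%d'%i); fit(rgb.astype(float),T,k)
rgb,d,T,k,P=load('top0'); fit(rgb.astype(float),T,k)
E
```

```text
pose [519.27 -62.16 -17.45] 0.0661 large [544.1 -70. ] mid [572.7 -79. ] small [597.5 -86.7]
pose [519.27 -62.16 -17.46] 0.0655 large [544.1 -70. ] mid [572.7 -79. ] small [597.5 -86.8]
pose [519.31 -62.14 -17.47] 0.0652 large [544.1 -69.9] mid [572.7 -79. ] small [597.5 -86.8]
pose [519.28 -62.16 -17.44] 0.0576 large [544.1 -70. ] mid [572.7 -78.9] small [597.5 -86.7]
```

Request:
{"op": "step_arm", "data": {
  "motion": [
    [-4, 12, -11, 0, 0, 0, 235],
    [-4, 40, -37, 0, 0, 0, 235],
    [-4, 75, -69, 0, 0, 0, 235],
    [-4, 112, -103, 0, 0, 0, 235],
    [-4, 138, -127, 0, 0, 0, 235],
    [-4, 150, -138, 0, 0, 0, 235],
    [-4, 150, -138, 0, 0, 0, 235],
    [12, 150, -138, 0, 0, 0, 235],
    [12, 150, -138, 0, 0, 0, 235]
  ]
}}

```text
time_s: 9.85
eef_pos: [0.5422, -0.0685, 0.0622]
eef_rot: [0.106, -0.698, 0.105, 0.701]
wrist_force: [-0.1, -0.4, -0.0]
opening: 0.235
```

```bash
python3 - <<'E'
from h import *
go(((544,-70,55),down(-107.4)),((544,-70,46.5),down(-107.4)));print(ctrl.get_obs()['wrist_force'])
for n in('side',):
    rgb,d,T,k,P=snap(n,n+'4'); cv2.imwrite('pics/s4c.png',cv2.resize(rgb[205:275,240:330,::-1],None,fx=7,fy=7,interpolation=cv2.INTER_CUBIC))
    m=(rgb[...,2].astype(int)>rgb[...,0].astype(int)+30)&(rgb[...,2]>50)&(P[...,1]<0)&(P[...,0]>.5)&(P[...,2]<.1)
    for b in blobs(m,P,T,k,.058,4): print(b)
E
```

```text
cur [542.2 -68.5  62.2] az -107.2 open 0.235 t 9.85
-> (544, -70, 55) [ 7.1  0.9 -2.2] [0.2 0.2 0. ]
-> (544, -70, 46.5) [15.6  0.9 -2.3] [0.2 0.2 0. ]
[-0.09687635 -0.36583462 -0.03779822]
([316, 174, 13, 8, 87], [322.29, 177.46], [525.3, -563.0, 58.0], [520.3, -531.7, 70.1])
([287, 236, 2, 6, 10], [287.5, 238.5], [539.7, -84.5, 58.0], [534.2, -62.5, 70.2])
([273, 241, 5, 3, 15], [275.0, 242.0], [568.0, -60.4, 58.0], [572.6, -74.8, 49.9])
```

View pics/s4c.png

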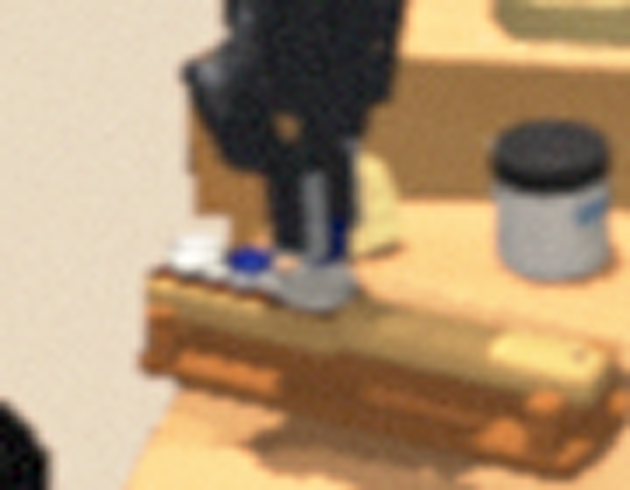

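Side crop: the held stone (337,235) is just above the large cup (315,285), with the set stone at (250,260). I correct by 2 mm and lower it.

Request:
{"op": "step_arm", "data": {
  "motion": [
    [4, 1, -2, 0, 0, 0, 235],
    [4, 1, -2, 0, 0, 0, 235],
    [8, 1, -2, 0, 0, 0, 235],
    [11, 1, -2, 0, 0, 0, 235],
    [13, 1, -2, 0, 0, 0, 235],
    [15, 1, -2, 0, 0, 0, 235],
    [15, 1, -2, 0, 0, 0, 235]
  ]
}}

```text
time_s: 10.78
eef_pos: [0.5457, -0.0719, 0.0491]
eef_rot: [0.106, -0.699, 0.106, 0.699]
wrist_force: [-1.3, -0.7, -0.3]
opening: 0.233
```

```bash
python3 - <<'E'
from h import *
go(((544,-70,46),down(-107.4)))
o=ctrl.get_obs();print(o['wrist_force'],o['torque'])
E
```

```text
cur [545.7 -71.9  49.1] az -107.2 open 0.233 t 10.78
-> (544, -70, 46) [ 3.1 -1.3  2.2] [0.2 0.  0. ]
[-1.32946123 -0.74439296 -0.25004456] [-0.00498622  0.01179964  0.01405199]
```

```bash
cat >> h.py <<'E'
def avg(n=4):
    L=[]
    for i in range(n): ctrl.camera('side'); L.append(ctrl.get_obs()['eef_pos']*1000)
    L=np.array(L); print('reads',L.round(1).tolist(),'mean',L.mean(0).round(2),'F',ctrl.get_obs()['wrist_force'].round(1)); return L.mean(0)
E
python3 -c "
from h import *
avg()"
```

```text
reads [[545.8, -71.9, 49.2], [545.9, -71.9, 49.3], [545.9, -71.9, 49.4], [546.0, -72.0, 49.4]] mean [545.9  -71.92  49.33] F [-0.4 -0.7 -0.2]
```

Request:
{"op": "step_arm", "data": {
  "motion": [
    [-1, -1.2, 2.4, 0, 0, 0, 235],
    [-1, -1.2, 2.4, 0, 0, 0, 235],
    [-1, -1.2, 2.4, 0, 0, 0, 235]
  ]
}}

```text
time_s: 11.35
eef_pos: [0.5439, -0.07, 0.0504]
eef_rot: [-0.106, 0.699, -0.106, -0.699]
wrist_force: [0.4, 0.9, 0.3]
opening: 0.236
```

```bash
python3 -c "
from h import *
avg(2)
go(((544,-70,45),down(-107.4)))"
```

```text
reads [[544.0, -70.0, 50.4], [544.0, -70.0, 50.3]] mean [543.97 -70.05  50.34] F [0.1 0.7 0.3]
cur [544.  -70.   50.3] az -107.2 open 0.235 t 11.45
-> (544, -70, 45) [ 5.3 -0.1 -0. ] [ 0.2 -0.  -0. ]
```

Now straight down to about TCP z 46.

Request:
{"op": "step_arm", "data": {
  "motion": [
    [2, 0, 0, 0, 0, 0, 235],
    [4, 0, 0, 0, 0, 0, 235],
    [5, 0, 0, 0, 0, 0, 235],
    [5, 0, 0, 0, 0, 0, 235],
    [5, 0, 0, 0, 0, 0, 235]
  ]
}}

```text
time_s: 12.08
eef_pos: [0.5439, -0.07, 0.0456]
eef_rot: [0.106, -0.699, 0.106, 0.699]
wrist_force: [-2.9, 1.5, 5.7]
opening: 0.233
```

Request:
{"op": "step_arm", "data": {
  "motion": [
    [-0.5, 0, 0, 0, 0, 0, 185],
    [-0.5, 0, 0, 0, 0, 0, 170],
    [-1, 0, 0, 0, 0, 0, 170],
    [-12, 0, 0, 0, 0, 0, 160],
    [-40, 0, 0, 0, 0, 0, 120],
    [-70, 0, 0, 0, 0, 0, 120]
  ]
}}

```text
time_s: 12.82
eef_pos: [0.5438, -0.07, 0.1165]
eef_rot: [0.106, -0.699, 0.106, 0.699]
wrist_force: [0.1, 0.2, 0.1]
opening: 0.533
```

```bash
python3 - <<'E'
from h import *
go(((500,100,100),down(-107.4)),((412.5,166.3,100),down(-107.4)))
rgb,d,T,k,P=snap('side','s5'); cv2.imwrite('pics/s5c.png',cv2.resize(rgb[220:270,240:320,::-1],None,fx=8,fy=8,interpolation=cv2.INTER_CUBIC))
E
```

```text
cur [543.8 -70.  116.5] az -107.2 open 0.533 t 12.82
-> (500, 100, 100) [  16.5 -149.4   92.2] [0.2 0.  0. ]
-> (412.5, 166.3, 100) [  16.5 -186.7  195.4] [0.2 0.  0. ]
```

View pics/s5c.png

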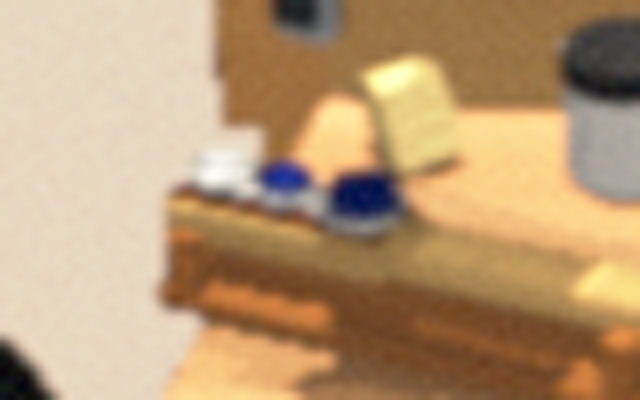

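Side crop: the large stone sits level in its cup at (362,205), with the rim visible all round. The set stone is at (285,180) and the empty small cup at (222,170). Now the small stone.

Request:
{"op": "step_arm", "data": {
  "motion": [
    [0, -20, 21, 0, 0, 0, 140],
    [0, -55, 57, 0, 0, 0, 140],
    [0, -94, 98, 0, 0, 0, 140],
    [10, -132, 138, 0, 0, 0, 140],
    [30, -165, 172, 0, 0, 0, 140],
    [50, -182, 190, 0, 0, 0, 140],
    [70, -187, 195, 0, 0, 0, 140],
    [70, -187, 195, 0, 0, 0, 140]
  ]
}}

```text
time_s: 13.88
eef_pos: [0.4118, 0.1667, 0.0447]
eef_rot: [0.105, -0.698, 0.106, 0.7]
wrist_force: [-0.6, -0.2, 0.2]
opening: 0.446
```

```bash
python3 -c "
from h import *
go(((412.5,166.3,16),down(-107.4)))"
```

```text
cur [411.8 166.7  44.7] az -107.2 open 0.446 t 13.88
-> (412.5, 166.3, 16) [28.7  0.1 -0.9] [ 0.2  0.1 -0.1]
```

Request:
{"op": "step_arm", "data": {
  "motion": [
    [15, 0, 0, 0, 0, 0, 140],
    [29, 0, 0, 0, 0, 0, 140],
    [29, 0, 0, 0, 0, 0, 140],
    [29, 0, 0, 0, 0, 0, 190],
    [29, 0, 0, 0, 0, 0, 220],
    [29, 0, 0, 0, 0, 0, 235],
    [29, 0, 0, 0, 0, 0, 235],
    [29, 0, 0, 0, 0, 0, 190],
    [29, 0, 0, 0, 0, 0, 160]
  ]
}}

```text
time_s: 15.0
eef_pos: [0.4129, 0.1664, 0.0162]
eef_rot: [0.106, -0.699, 0.106, 0.699]
wrist_force: [-1.1, 0.1, 0.1]
opening: 0.372
```

Request:
{"op": "step_arm", "data": {
  "motion": [
    [0, 0, 0, -10, 0, 0, 160],
    [0, 0, 0, -20, 0, 0, 160],
    [0, 0, 0, -30, 0, 0, 160],
    [0, 0, 0, -40, 0, 0, 160],
    [0, 0, 0, -50, 0, 0, 160],
    [0, 0, 0, -60, 0, 0, 160],
    [0, 0, 0, -70, 0, 0, 160],
    [0, 0, 0, -80, 0, 0, 160],
    [0, 0, 0, -90, 0, 0, 160],
    [0, 0, 0, -90, 0, 0, 160]
  ]
}}

```text
time_s: 16.25
eef_pos: [0.4129, 0.1664, 0.0162]
eef_rot: [-0.419, -0.57, -0.419, 0.57]
wrist_force: [-0.3, 0.4, -0.5]
opening: 0.373
```

Request:
{"op": "step_arm", "data": {
  "motion": [
    [0, 0, 0, 0, 0, 0, 190],
    [0, 0, 0, 0, 0, 0, 220],
    [0, 0, 0, 0, 0, 0, 235],
    [0, 0, 0, 0, 0, 0, 235],
    [-20, 0, 0, 0, 0, 0, 235],
    [-50, 0, 0, 0, 0, 0, 235],
    [-62, 0, 0, 0, 0, 0, 235]
  ]
}}

```text
time_s: 17.12
eef_pos: [0.4142, 0.1665, 0.0796]
eef_rot: [0.42, 0.57, 0.419, -0.568]
wrist_force: [-0.2, -0.2, -0.4]
opening: 0.142
```

```bash
python3 -c "
from h import *
from fit import fit
rgb,d,T,k,P=snap('top','top3')
go(((597.4,-86.7,75),down(-107.4)))
m=(np.abs(P[...,0]-.544)<.03)&(np.abs(P[...,1]+.07)<.03)
r=rgb.astype(int)
for b in blobs(m&(r[...,2]>r[...,0]+30)&(r[...,2]>40),P,T,k,.053,4): print(b)
"
```

```text
cur [414.6 166.6  80.3] az -17.2 open 0.14 t 17.18
-> (597.4, -86.7, 75) [  5.9 249.6 187.7] [90.2 -0.2 -0.1]
([383, 183, 7, 4, 26], [386.0, 184.38], [569.4, -77.9, 53.0], [570.2, -78.1, 49.6])
([378, 191, 9, 9, 66], [382.06, 195.26], [543.8, -68.4, 53.0], [543.9, -68.2, 53.6])
```

Request:
{"op": "step_arm", "data": {
  "motion": [
    [0, 15, 11, 10, 0, 0, 235],
    [0, 45, 34, 20, 0, 0, 235],
    [0, 80, 60, 30, 0, 0, 235],
    [0, 118, 88, 40, 0, 0, 235],
    [0, 156, 116, 50, 0, 0, 235],
    [0, 192, 143, 60, 0, 0, 235],
    [0, 222, 165, 70, 0, 0, 235],
    [0, 242, 180, 80, 0, 0, 235],
    [0, 251, 187, 90, 0, 0, 235],
    [0, 251, 187, 90, 0, 0, 235]
  ]
}}

```text
time_s: 18.42
eef_pos: [0.5971, -0.0872, 0.0769]
eef_rot: [0.106, -0.699, 0.106, 0.7]
wrist_force: [-0.5, -0.2, 0.4]
opening: 0.139
```

Request:
{"op": "step_arm", "data": {
  "motion": [
    [6, 0, 0, 0, 0, 0, 235],
    [15, 0, 0, 0, 0, 0, 235],
    [20, 0, 0, 0, 0, 0, 235],
    [20, 0, 0, 0, 0, 0, 235]
  ]
}}

```text
time_s: 18.92
eef_pos: [0.5968, -0.0862, 0.0575]
eef_rot: [0.106, -0.699, 0.106, 0.7]
wrist_force: [0.4, -0.3, -0.9]
opening: 0.14
```

```bash
python3 -c "
from h import *
avg(3)
go(((597.4,-86.7,46),down(-107.4)))"
```

```text
reads [[597.2, -86.4, 58.0], [597.5, -86.5, 58.3], [597.6, -86.6, 58.5]] mean [597.42 -86.5   58.28] F [-0.   0.9  0.4]
cur [597.6 -86.6  58.5] az -107.2 open 0.137 t 19.07
-> (597.4, -86.7, 46) [12.5  0.1  0.2] [ 0.2 -0.  -0. ]
```

Request:
{"op": "step_arm", "data": {
  "motion": [
    [5, 0, 0, 0, 0, 0, 235],
    [9, 0, 0, 0, 0, 0, 235],
    [11, 0, 0, 0, 0, 0, 235],
    [12, 0, 0, 0, 0, 0, 235],
    [13, 0, 0, 0, 0, 0, 235],
    [13, 0, 0, 0, 0, 0, 235]
  ]
}}

```text
time_s: 19.82
eef_pos: [0.5974, -0.0866, 0.0455]
eef_rot: [-0.106, 0.699, -0.106, -0.699]
wrist_force: [-0.8, 0.1, 2.0]
opening: 0.139
```

Request:
{"op": "step_arm", "data": {
  "motion": [
    [0, 0, 0, 0, 0, 0, 212],
    [0, 0, 0, 0, 0, 0, 200],
    [0, 0, 0, 0, 0, 0, 190],
    [-10, 0, 0, 0, 0, 0, 185],
    [-35, 0, 0, 0, 0, 0, 150],
    [-60, 0, 0, 0, 0, 0, 150]
  ]
}}

```text
time_s: 20.58
eef_pos: [0.5974, -0.0866, 0.1064]
eef_rot: [-0.106, 0.699, -0.106, -0.699]
wrist_force: [-0.6, 0.1, -0.1]
opening: 0.412
```

```bash
python3 - <<'E'
from h import *
rgb,d,T,k,P=snap('side','s6'); a=cv2.resize(rgb[220:270,240:320,::-1],None,fx=7,fy=7,interpolation=cv2.INTER_CUBIC)
r=rgb.astype(int)
m=(P[...,0]>.5)&(P[...,1]<0)&(P[...,1]>-.12)&(P[...,2]<.07)&(r[...,2]>r[...,0]+30)
for b in blobs(m,P,T,k,.053,4): print(b)
cv2.imwrite('pics/s6c.png',a)
x,y,w=519.3,-62.15,np.radians(-17.45); g=np.array([x-30*np.cos(w),y-30*np.sin(w)]); print('grip',g.round(1))
go(((g[0],g[1],70),down(-107.45)),((g[0],g[1],15),down(-107.45)))
E
```

```text
([265, 239, 5, 3, 11], [267.0, 240.09], [594.9, -77.4, 53.0], [596.1, -80.8, 52.6])
([273, 241, 5, 3, 13], [275.0, 242.15], [570.4, -68.7, 53.0], [571.9, -74.1, 50.4])
([282, 242, 7, 5, 31], [285.1, 243.94], [541.3, -62.5, 53.0], [541.0, -62.9, 53.4])
grip [490.7 -53.2]
cur [599.7 -87.4 110.5] az -107.2 open 0.41 t 20.62
-> (np.float64(490.68062991358477), np.float64(-53.153797698094905), 70) [ 39.8  -0.4 114.5] [ 0.2 -0.3 -0. ]
-> (np.float64(490.68062991358477), np.float64(-53.153797698094905), 15) [ 94.8  -0.4 114.9] [ 0.2 -0.3 -0. ]
```

View pics/s6c.png

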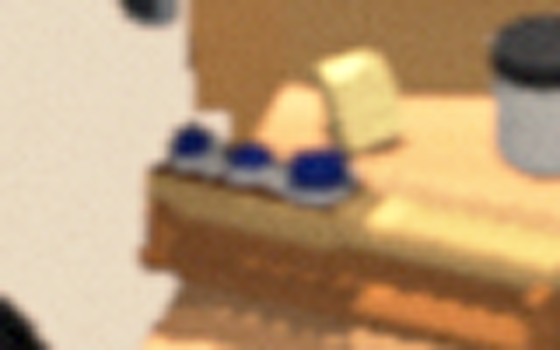

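Side crop: three blue stones in a row at (190,148), (250,158) and (318,172), all level in their cups. Now over to the handle, with a depth check of the stones from above on the way.

Request:
{"op": "step_arm", "data": {
  "motion": [
    [0, 0, 15, 0, 0, 0, 140],
    [0, 0, 50, 0, 0, 0, 140],
    [0, 0, 85, 0, 0, 0, 140],
    [0, 0, 106, 0, 0, 0, 140],
    [0, 0, 112, 0, 0, 0, 140],
    [10, 0, 112, 0, 0, 0, 140],
    [30, 0, 112, 0, 0, 0, 140],
    [40, 0, 112, 0, 0, 0, 140],
    [40, 0, 112, 0, 0, 0, 140]
  ]
}}

```text
time_s: 21.75
eef_pos: [0.4901, -0.0534, 0.0642]
eef_rot: [0.106, -0.698, 0.106, 0.7]
wrist_force: [-0.2, -0.0, -0.3]
opening: 0.452
```

```bash
python3 - <<'E'
from h import *
rgb,d,T,k,P=snap('top','top5'); r=rgb.astype(int)
m=(P[...,0]>.5)&(P[...,1]<0)&(P[...,1]>-.12)&(P[...,2]<.08)&(r[...,2]>r[...,0]+30)
n,l,s,c=cv2.connectedComponentsWithStats(m.astype(np.uint8))
for i in range(1,n):
    if s[i,4]>5: print(c[i],s[i,4],(ray(*c[i],.051,T,k)*1000).round(1),np.nanpercentile(P[l==i][:,2],[5,50,95]).round(4))
avg(2); go(((490.7,-53.2,14.5),down(-107.45)))
E
```

```text
reads [[490.9, -53.6, 65.4], [491.0, -53.7, 65.7]] mean [490.97 -53.65  65.55] F [-0.3  0.1 -0.2]
cur [491.  -53.7  65.7] az -107.2 open 0.45 t 21.9
-> (490.7, -53.2, 14.5) [51.2 -0.3  0.5] [ 0.2 -0.  -0. ]
```

Request:
{"op": "step_arm", "data": {
  "motion": [
    [15, 0, 0, 0, 0, 0, 140],
    [35, 0, 0, 0, 0, 0, 140],
    [47, 0, 0, 0, 0, 0, 140],
    [51, 0, 0, 0, 0, 0, 140],
    [51, 0, 0, 0, 0, 0, 140],
    [51, 0, 0, 0, 0, 0, 165],
    [51, 0, 0, 0, 0, 0, 185],
    [51, 0, 0, 0, 0, 0, 200],
    [51, 0, 0, 0, 0, 0, 220],
    [51, 0, 0, 0, 0, 0, 235]
  ]
}}

```text
time_s: 23.15
eef_pos: [0.4911, -0.0537, 0.0151]
eef_rot: [-0.106, 0.7, -0.106, -0.699]
wrist_force: [-0.8, 0.4, 6.5]
opening: 0.267
```

```bash
python3 - <<'E'
from h import *
avg(2)
go(((490.7,-53.2,14.5),down(-107.45))); print(ctrl.get_obs()['torque'])
rgb,d,T,k,P=snap('side','s7'); r=rgb.astype(int)
m=(P[...,0]>.5)&(P[...,1]<0)&(P[...,1]>-.12)&(P[...,2]<.08)&(r[...,2]>r[...,0]+30)
n,l,s,c=cv2.connectedComponentsWithStats(m.astype(np.uint8))
for i in range(1,n):
    if s[i,4]>5: print(c[i],s[i,4],np.nanpercentile(P[l==i][:,2],[5,50,95]).round(4))
E
```

```text
reads [[491.0, -53.7, 15.1], [491.1, -53.7, 15.1]] mean [491.05 -53.67  15.08] F [-1.6 -0.4  5.1]
cur [491.1 -53.7  15.1] az -107.2 open 0.266 t 23.25
-> (490.7, -53.2, 14.5) [ 0.6 -0.3  0.5] [ 0.2 -0.1 -0. ]
[ 0.01428974  0.18778548 -0.04444031]
[266.71428571 239.5       ] 14 [0.049  0.054  0.0568]
[274.94117647 242.23529412] 17 [0.0473 0.0512 0.0525]
[284.6        243.97142857] 35 [0.0475 0.0542 0.0571]
```

Request:
{"op": "step_arm", "data": {
  "motion": [
    [0, 0, 0, 0, 0, 0, 255],
    [-2, 0, 0, 0, 0, 0, 255],
    [-5, 0, 0, 0, 0, 0, 255],
    [-10, 0, 0, 0, 0, 0, 255],
    [-18, 0, 0, 0, 0, 0, 255],
    [-26, 0, 0, 0, 0, 0, 255],
    [-33, 0, 0, 0, 0, 0, 255],
    [-38, 0, 0, 0, 0, 0, 255],
    [-40, 0, 0, 0, 0, 0, 255],
    [-40, 0, 0, 0, 0, 0, 255]
  ]
}}

```text
time_s: 24.55
eef_pos: [0.4904, -0.0534, 0.0543]
eef_rot: [-0.106, 0.699, -0.106, -0.699]
wrist_force: [0.2, -1.2, -2.4]
opening: 0.271
```

```bash
python3 - <<'E'
from h import *
rgb,d,T,k,P=snap('side','s8'); r=rgb.astype(int)
m=(P[...,0]>.5)&(P[...,1]<0)&(P[...,1]>-.12)&(P[...,2]<.12)&(P[...,2]>.06)&(r[...,2]>r[...,0]+30)
n,l,s,c=cv2.connectedComponentsWithStats(m.astype(np.uint8))
for i in range(1,n):
    if s[i,4]>5: print(c[i],s[i,4],np.nanmedian(P[l==i],0).round(4),np.nanpercentile(P[l==i][:,2],[5,50,95]).round(4))
cv2.imwrite('pics/s8c.png',cv2.resize(rgb[200:280,240:345,::-1],None,fx=6,fy=6,interpolation=cv2.INTER_CUBIC))
avg(2); o=ctrl.get_obs(); print(o['opening'],o['wrist_force'],o['torque'])
E
```

```text
[265.75   226.5625] 16 [ 0.5961 -0.0794  0.0929] [0.0884 0.0929 0.0949]
[274.42105263 229.42105263] 19 [ 0.5717 -0.0723  0.0886] [0.086  0.0886 0.0909]
[284.26829268 230.65853659] 41 [ 0.5412 -0.0604  0.0931] [0.0867 0.0931 0.0961]
reads [[490.2, -53.4, 54.1], [490.2, -53.4, 54.0]] mean [490.22 -53.37  54.04] F [ 0.4  0.1 -1.2]
0.27005378701847976 [ 0.39673812  0.11672261 -1.20542715] [ 0.03491643  0.09063637 -0.05878097]
```

View pics/s8c.png

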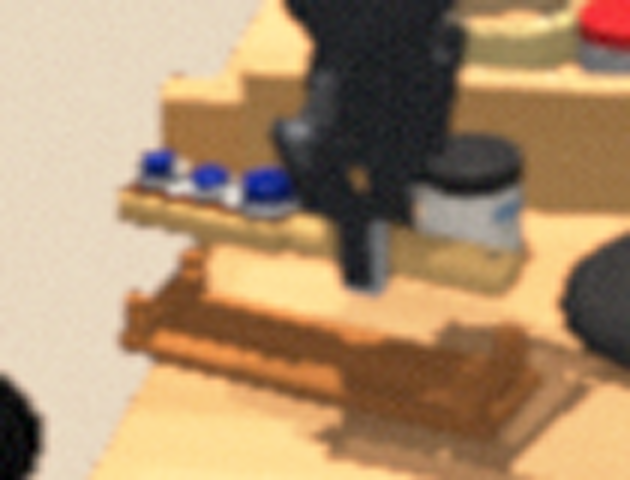

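Side crop: the stick is held level at (330,225), clear of the rest, with all three stones in their cups at (158,165), (210,178) and (268,188). All rose by the same 39 mm. Now I plan a gentle move to the lens.

```bash
cat > plan.py <<'E'
from h import *
from scipy.spatial.transform import Slerp
def target(lens=(546,290.3,180),yaw=4.8,gx=85.5,gz=29):
    a=np.radians(yaw); x=np.array([np.cos(a),np.sin(a),0]); L=np.array([-np.sin(a),np.cos(a),0]) # towards the lens
    z=.5*L+np.sqrt(.75)*np.array([0,0,1]); y=np.cross(z,x)
    br=np.array(lens)-150*L
    return br-gx*x-gz*z, np.stack([-z,-y,-x],1), br
E
python3 - <<'E'
from plan import *
p,M,o=cur(); p=p*1000; pt,Rt,br=target(); print(pt.round(1),br.round(1))
N=20; t=np.arange(N+1)/N; s=10*t**3-15*t**4+6*t**5
S=Slerp([0,1],R.from_matrix([M,Rt])); Q=S(s); X=p+np.outer(s,pt-p)
for b in(0,10):
    B=Q[b].as_matrix()
    print([ (B.T@(X[i]-X[b])).round(1).tolist()+np.degrees((Q[b].inv()*Q[i]).as_rotvec()).round(1).tolist()+[255] for i in range(b+1,b+11)])
E
```

```text
[474.6 119.2 154.9] [558.6 140.8 180. ]
[[-0.1, -0.2, 0.1, -0.0, 0.0, 0.0, 255], [-0.9, -1.4, 0.6, -0.2, 0.0, 0.3, 255], [-2.7, -4.3, 1.8, -0.6, 0.2, 0.8, 255], [-5.8, -9.3, 3.8, -1.2, 0.3, 1.7, 255], [-10.4, -16.6, 6.8, -2.2, 0.6, 3.1, 255], [-16.4, -26.1, 10.8, -3.5, 0.9, 4.8, 255], [-23.7, -37.7, 15.6, -5.1, 1.4, 7.0, 255], [-32.0, -50.9, 21.0, -6.8, 1.8, 9.4, 255], [-41.0, -65.2, 26.9, -8.8, 2.4, 12.1, 255], [-50.4, -80.1, 33.1, -10.8, 2.9, 14.8, 255]]
[[-13.2, -12.8, 3.0, -2.0, 0.5, 2.8, 255], [-26.0, -25.2, 5.8, -3.9, 1.1, 5.4, 255], [-37.7, -36.5, 8.4, -5.7, 1.5, 7.8, 255], [-47.9, -46.4, 10.7, -7.3, 2.0, 10.0, 255], [-56.4, -54.6, 12.6, -8.5, 2.3, 11.7, 255], [-62.9, -60.9, 14.0, -9.5, 2.6, 13.1, 255], [-67.3, -65.2, 15.0, -10.2, 2.7, 14.0, 255], [-69.9, -67.7, 15.6, -10.6, 2.8, 14.6, 255], [-70.9, -68.7, 15.8, -10.7, 2.9, 14.8, 255], [-71.1, -68.9, 15.9, -10.8, 2.9, 14.8, 255]]
```

Request:
{"op": "step_arm", "data": {
  "motion": [
    [-1, -1, 0.5, 0, 0, 0.2, 255],
    [-3, -4, 2, -0.6, 0.2, 0.8, 255],
    [-6, -9, 4, -1.2, 0.3, 1.7, 255],
    [-10, -16, 7, -2.2, 0.6, 3.1, 255],
    [-16, -26, 11, -3.5, 0.9, 4.8, 255],
    [-23, -37, 15, -5, 1.4, 7, 255],
    [-32, -51, 21, -6.8, 1.8, 9.4, 255],
    [-41, -65, 27, -8.8, 2.4, 12.1, 255],
    [-50, -80, 33, -10.8, 2.9, 14.8, 255]
  ]
}}

```text
time_s: 25.82
eef_pos: [0.4826, 0.0339, 0.105]
eef_rot: [0.055, 0.704, -0.132, -0.695]
wrist_force: [-0.2, 1.4, -1.8]
opening: 0.267
```

Request:
{"op": "step_arm", "data": {
  "motion": [
    [-13, -13, 3, -2, 0.5, 2.8, 255],
    [-26, -25, 6, -3.9, 1.1, 5.4, 255],
    [-38, -36, 8, -5.7, 1.5, 7.8, 255],
    [-48, -46, 11, -7.3, 2, 10, 255],
    [-56, -54, 12.5, -8.5, 2.3, 11.7, 255],
    [-63, -61, 14, -9.5, 2.6, 13.1, 255],
    [-67, -65, 15, -10.2, 2.7, 14, 255],
    [-70, -68, 15.5, -10.6, 2.8, 14.6, 255],
    [-71, -69, 16, -10.8, 2.9, 14.8, 255],
    [-71, -69, 16, -10.8, 2.9, 14.8, 255]
  ]
}}

```text
time_s: 27.08
eef_pos: [0.4746, 0.1189, 0.1545]
eef_rot: [0.212, 0.69, -0.154, -0.675]
wrist_force: [0.3, 0.9, -1.5]
opening: 0.268
```

```bash
python3 - <<'E'
from plan import *
avg(3); pt,Rt,br=target(); go((pt,Rt)); p,M,o=cur(); print('stick x',(-M[:,2]).round(3),'z',(-M[:,0]).round(3), o['wrist_force'],o['opening'])
ims=[]
for n in('side','top'):
    rgb,d,T,k,P=snap(n,n+'9'); r=rgb.astype(int)
    u,v=proj(br/1000,T,k); print(n,u,v)
    m=(P[...,0]>.42)&(P[...,1]>.06)&(P[...,1]<.25)&(P[...,2]>.1)&(r[...,2]>r[...,0]+30)&(r[...,2]>50)&(r[...,1]<60)
    nn,l,s,c=cv2.connectedComponentsWithStats(m.astype(np.uint8))
    for i in range(1,nn):
        if s[i,4]>5: print(n,c[i].round(1),s[i,4],np.nanmedian(P[l==i],0).round(4))
    u,v=int(u),int(v); ims.append(cv2.resize(rgb[max(v-60,0):max(v-60,0)+120,u-50:u+50,::-1],None,fx=4,fy=4,interpolation=cv2.INTER_CUBIC))
cv2.imwrite('pics/f9.png',np.hstack(ims))
E
```

```text
reads [[474.5, 118.8, 154.5], [474.6, 118.8, 154.5], [474.6, 118.8, 154.6]] mean [474.56 118.81 154.53] F [ 0.6  1.  -2. ]
cur [474.6 118.8 154.6] az -85.2 open 0.266 t 27.23
-> [474.56486576 119.22246905 154.88526329] [-0.5 -0.2 -0. ] [ 0. -0.  0.]
stick x [0.996 0.084 0.   ] z [-0.042  0.498  0.866] [ 0.59901668  1.01594311 -1.97686701] 0.26599153538315246
side 252.18176340043198 235.36888783832558
side [239.7 235.4] 15 [0.5837 0.1516 0.1841]
side [251.4 235.2] 18 [0.5585 0.1469 0.1828]
side [265.6 236.7] 31 [0.5253 0.1503 0.1846]
top 288.0901318331353 177.10251765141504
top [285.4 164.1] 35 [0.5847 0.1465 0.1869]
top [287.4 176.5] 39 [0.5588 0.1426 0.1855]
top [287.9 190.7] 73 [0.5274 0.1402 0.1891]
```

View pics/f9.png

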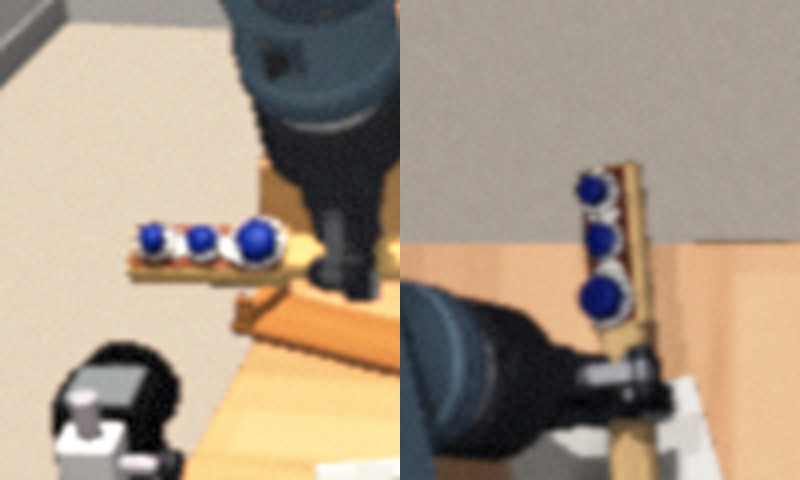

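Final picture, side view: stones at (152,240), (200,242) and (258,240) in a level row in their cups, facing the lens. The top view agrees, with the middle stone at (602,240) square in front of the camera. Handing in.

```bash
python3 -c "
from h import *
print(ctrl.hand_in())"
```

```text
the job is handed in; nothing more can be done
None
```

Both loose stones are in their cups. The stick is held by its bare handle in front of the larger inspection camera, and I handed the job in at about 27 s of the 58 s allowed.

**Last checks:**
- **Position:** by the arm's pose, the middle stone is within about 1 mm of the view point I worked out. Both cameras put it within about 1.5 mm of where that point should appear.
- **Orientation:** the row of stones is level, and the face is tipped 30° towards the lens.
- **Stones:** all three show in their cups in the side and top views after the move. The two loose ones rose by the same 39 mm when the stick was lifted.
- **Force:** the highest wrist force I read was about 8 N, and nothing was bumped that I could see.

**Uncertain or went wrong:**
- **Lens direction:** I worked it out only from the camera images; it looks about 4.8° off the -y axis. My estimates ranged from about 2.6° to 5°, so treat it as good to about 2°.
- **First grip on the large stone:** the fingers pinched its dome. I opened them, went lower and gripped its straight sides.
- **Wrong waypoint:** on the way to the board, one move used the wrong axes and sent the hand towards the lamp. The wrist force showed no contact, and I moved it away.
- **Grip opening:** it read 0.27 on the handle but 0.23 on the large stone, although both are 24 mm wide. The handle grip held without slipping.
- **Depth readings:** the side camera's depth for the middle stone read about 6 mm closer to the lens than the arm's pose. I put that down to it seeing the near surface, plus an offset of about 4 mm I had already seen in that camera.

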